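# Fetch the blue objective from the microscope carousel

## Robot

A 7-joint arm with a two-finger parallel gripper is mounted at the origin on the work surface. World frame = base frame: x ahead of the robot, y to its left, z up, the work surface at z = 0. Lengths are in m, angles in rad, forces in N, time in s.
With the tool pointing down it reaches from about 0.35 to 0.9 m from the base axis. Payload 8.1 kg.
Tool frame: the origin (TCP) lies midway between the tips of the shut fingers; the grasp point (between the pads) lies 19 mm behind it (arm.hold_point_z is the distance from the TCP to the grasp point, in m); z points along the fingers, y is the direction in which the jaws open and shut (so a half turn about z gives the same grasp; the last joint's range is limited). The gripper opens to 92 mm and grips with 3 to 60 N. Pads are 19 mm wide; open, the fingers measure 130 mm over their backs; the gripper's body (75 mm by 190 mm) begins 47 mm behind the grasp point.
Start: joints at [1.089, 0.434, 0.025, 1.573, -0.012, 1.134, -0.075], TCP at [0.231, -0.581, 0.227] pointing down, gripper open.
Joint ranges: [-2.62, 2.62], [-0.44, 2.09], [-1.27, 1.32], [0.08, 2.57], [-1.32, 4.46], [0.12, 2], [-2.74, 2.74]. Speed limits (rad/s): [2.22, 2.22, 3.01, 3.01, 3.14, 3.14, 3.14].

## Interface

Orientations are given as a rotation vector (axis times angle).
In Python, from cell import arm gives the robot as it stands.
- The arm moves only by the shell command python3 -m pendant 'ROWS' [FORCE]. ROWS is JSON, a list of rows, each a list of 3 entries, a list of its own where there are three numbers: the shift along the tool's x, y, z in m, then the turn, a rotation vector about the tool's x, y, z in degrees, then the finger opening in m, from 0 to 0.0918. A call has 1 to 10 rows; each row shifts and turns the commanded pose from where the row before left it, along the tool's axes as they then stand; what a row does not reach is not made up. A row lasts 1/8 s, in which the tool goes at most 62.5 mm and 10.7 degrees, less where a joint would pass 70% of its speed; a pose out of reach is approached as far as the arm can. A call with a gripper value outside its range is refused whole. The fingers move at their own pace and stop on an object; FORCE is the grip in N (left out, the last holds). Time passes only in rows, so rows that do not move let the fingers close. It gives the time, the measured TCP pose, the force and the opening at its end, in the units of the state.
- arm.observe(): the state, without advancing time (a new reading comes with each control period).
- arm.get_image(name): name is "side" or "top" or "wrist"; returns (picture, depth): 480x640x3 uint8, red, green, blue; 480x640 float32, m along the optical axis (not along the pixel's ray), 0 where there is no reading.
- arm.camera_params(name): a dict with "fovy" (degrees; the focal length in pixels is half the picture's height over the tangent of half this angle, whatever the lens; pixels are square), "cx", "cy" (the principal point, pixels), "k1" (the pictures are not rectified: a ray, as slopes to the right and down, at radius r is drawn at 1 + k1 r^2 times it, then the intrinsics apply), "rvec" (rotation vector, rad) and "tvec" (3), from world to camera coordinates, as OpenCV has them; the wrist camera has in their place "mount" (4x4, takes a point from camera to tool coordinates, whose origin is the TCP and whose axes are the flange's). Camera axes: x right, y down, z forward; pixel columns grow to the right and rows downward; lengths in m; the calibration is good to about 2 mm. A picture is of the moment at which its call begins: read the wrist's pose just before it. camera_params takes no time and is no camera call.
- arm.sign_off(): hands the job in, once; it reports no verdict.
Trained networks look in the newest picture that a camera, given by its name, has taken for a name from the list of things; names that differ only in an ending like _2 or _b are one class to them, and where a whole thing is asked for, a point or a joint stands for the part that bears it (a point fixed in the world has none). Each returns a list of dicts, best first, with "conf" (0 to 1); they miss things now and then, are a little off and sometimes report something else, mostly with a low value. They report only what shows in the picture. A call takes as long as a camera call. They do not tell look-alikes from the thing itself.
- arm.look_for(camera, label): "rect" ([centre column, centre row, width, height] in pixels, round what is visible of it).
- arm.masks_of(camera, label): "pixels" (480x640 bool, what is visible of it) and "rect" ([centre column, centre row, width, height] in pixels, round what is visible of it).
The state is a dict: "clock": time; "joints": joint angles; "dq": joint speeds; "joint_efforts": joint torques, N m; "position": TCP position; "ee_rot": TCP orientation; "force": force on the tool from outside, world axes, zero at the start; "ft_torque": the same for the moment, N m; "width": opening from 0.0 (shut) to 1.0 (fully open).
Only numpy, scipy, OpenCV 4.12 (cv2) and the standard library are available. Lean on these libraries where they do the work, as an engineer would, in place of code of your own. Each camera call takes 0.05 s, during which the arm holds its last target.

## Task

The microscope objective with the blue cap sits under the clear roof of the carousel: turn the carousel, which has a black knob on top, until the blue objective, still in its tray, is at the open front by the red mark. Then lift it out, set it down upright in the recess of the small wooden rest block (do not drop it in), and let go. Leave the other objectives standing in their trays.

Things in the scene. Friction and masses are not known exactly. Their poses are not given: they have to be found in the camera images.
- objective_blue: the objective to fetch: upright steel cylinder 30 mm across and 54 mm tall, about 120 g; the top 14 mm is a blue cap 29 mm across, a blue ring at 28-35 mm height. Origin: centre of its foot, z up. It starts under the roof about a fifth of a turn left or right of the front, loose in a turntable tray; grip it about 38 mm above the foot.
- knob (a point): point on the carousel's vertical axis, 123 mm above the table, where to grip its black square knob: 32 x 32 mm, faces square to this point's x and y, from 104 to 138 mm above the table. It turns the white turntable (240 mm across) either way over half a turn, no detents; friction of 0.06 N m holds it. The roof below is 92 to 96 mm up, with a slot 64 mm wide for the shaft.
- front_place (a point): fixed point 92 mm from the carousel's axis, 29 mm up: floor centre of a tray turned to the open front by the red mark. x points to the axis. The roof's front edge is 47 mm behind it. Five square grey trays, 42 mm outside, 36 inside, walls 14 mm high (top 43 mm above the table), lie every 72 degrees, 92 mm from the axis. The foot, 270 x 270 x 12 mm, is fixed; roof posts 127 mm to either side.
- rest_floor (a point): the centre of the floor of the recess in the fixed wooden rest block, 12 mm above the table. The block is 100 x 100 mm and 22 mm high, the recess 58 x 58 mm and 10 mm deep with a black lining; x and y run along its sides, z up.
- objective_yellow: an identical microscope objective but with yellow dust cap and ring; a bystander in another tray of the turntable, to stay standing there. Origin at the centre of its foot.
- objective_red: an identical microscope objective but with red dust cap and ring; a bystander in another tray of the turntable, to stay standing there. Origin at the centre of its foot.
- objective_green: an identical microscope objective but with green dust cap and ring; a bystander in another tray of the turntable, to stay standing there. Origin at the centre of its foot.
Not all that is in view belongs to the job. There is more than one size of the part that bears rest_floor; the job needs the smallest.

How it is judged:
By the outcome, as a careful person would: the job done as asked, in the order asked, and still so for the second after the job is handed in, with the robot touching nothing.
It also fails if it takes over 48 s, if anything falls off the work surface, if the arm or the gripper's body presses on something with over 40 N, if the wrist force passes 120 N, or if a joint passes its speed limit or range.

## Working session

There is one attempt and no reset: what is moved stays moved. The work goes in short steps, Python scripts to look and compute and a shell command to move; the robot and the scene stay as the last step left them, time stands still between calls to the robot, and variables do not carry over. Pictures are saved under pics/ and viewed, and the job is handed in when it is done.

```bash
ls; mkdir -p pics
cat > h.py <<'E'
import numpy as np, cv2
from scipy.spatial.transform import Rotation as R
from cell import arm
def K(p):
    f=240/np.tan(np.radians(p["fovy"])/2)
    return f,p["cx"],p["cy"],p["k1"]
def ext(name,obs=None):
    p=arm.camera_params(name)
    if "rvec" in p:
        Rm=R.from_rotvec(np.ravel(p["rvec"])).as_matrix();t=np.ravel(p["tvec"])
        return Rm.T,-Rm.T@t   # cam->world
    o=obs; M=np.array(p["mount"]); Rt=R.from_rotvec(o["ee_rot"]).as_matrix()
    return Rt@M[:3,:3],Rt@M[:3,3]+np.array(o["position"])
def slopes(name,u,v):
    p=arm.camera_params(name);f,cx,cy,k=K(p)
    xd=(np.asarray(u,float)-cx)/f;yd=(np.asarray(v,float)-cy)/f
    x,y=xd.copy(),yd.copy()
    for _ in range(30):
        s=1+k*(x*x+y*y);x,y=xd/s,yd/s
    return x,y
def back(name,u,v,d,obs=None):
    x,y=slopes(name,u,v);A,b=ext(name,obs)
    return np.stack([x*d,y*d,d*np.ones_like(x)],-1)@A.T+b
def onz(name,u,v,z,obs=None):
    x,y=slopes(name,u,v);A,b=ext(name,obs)
    r=np.stack([x,y,np.ones_like(x)],-1)@A.T
    return b+r*((z-b[2])/r[...,2])[...,None]
def proj(name,P,obs=None):
    A,b=ext(name,obs);c=(np.atleast_2d(P)-b)@A
    p=arm.camera_params(name);f,cx,cy,k=K(p)
    x=c[:,0]/c[:,2];y=c[:,1]/c[:,2];s=1+k*(x*x+y*y)
    return np.stack([cx+f*x*s,cy+f*y*s],-1)
def save(n,img): cv2.imwrite("pics/"+n,img[:,:,::-1])
E
python3 - <<'E'
from h import *
for n in ["top","side"]:
    o=arm.observe();i,d=arm.get_image(n);save(n+"1.png",i);np.savez("/tmp/"+n+"1.npz",i=i,d=d)
    print(n,arm.camera_params(n),ext(n)[1])
print(arm.observe())
E
```

```text
pics
top {'fovy': 42.48612556597342, 'cx': 321.21591380948126, 'cy': 237.62779454309018, 'k1': -0.14226983022628906, 'rvec': array([ 2.16219264, -2.09957578,  0.2445441 ]), 'tvec': array([0.09863138, 0.55392258, 1.10422565])} [0.32290642 0.147102   1.18741952]
side {'fovy': 48.593503438959495, 'cx': 328.17081963092056, 'cy': 233.36347167877867, 'k1': -0.06474177586846021, 'rvec': array([ 2.42027971, -0.08814243,  0.01437032]), 'tvec': array([-0.52218755,  0.21366346,  1.12718505])} [ 0.49497357 -0.61716446  0.98131914]
{'clock': 0.1, 'joints': array([ 1.08936667,  0.43514068,  0.02498192,  1.57400379, -0.0116084 ,
        1.13400489, -0.07509898]), 'dq': array([-0.00192233, -0.00022542,  0.00065566, -0.00390825,  0.00163616,
        0.00153874, -0.00016351]), 'joint_efforts': array([ 2.59174711e-03, -6.69121671e+01,  9.87652279e-01, -3.15147364e+01,
       -6.05332595e-02,  3.74331535e-02,  4.63014101e-05]), 'position': array([ 0.23092433, -0.58027915,  0.22603229]), 'ee_rot': array([-3.08409411e+00, -5.91134141e-01,  6.07163352e-04]), 'force': array([-0.45051609,  0.21756493,  0.05985359]), 'ft_torque': array([ 0.00024203, -0.01756972, -0.04281777]), 'width': 0.9978950977243283}
```

View pics/top1.png

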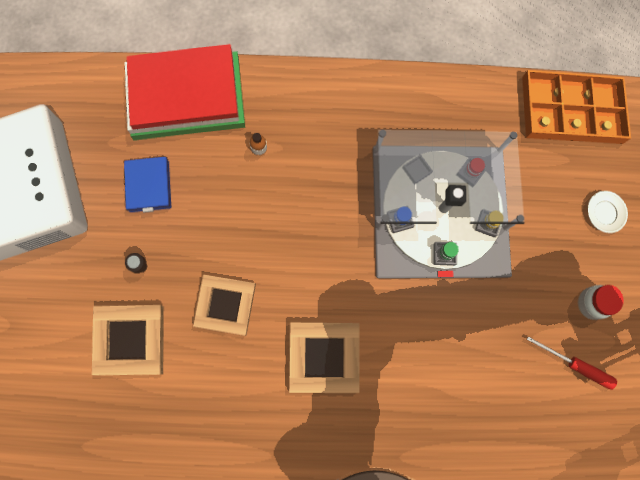

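View pics/side1.png

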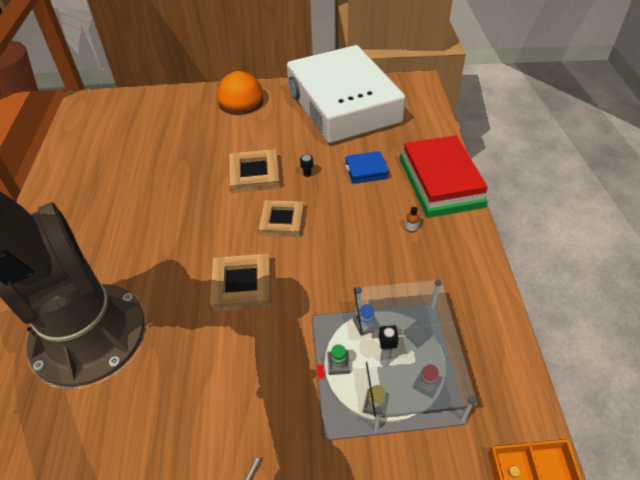

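Top view: the carousel knob is at (455,195), the red mark at (445,273), blue at (403,216), and green stands at the front (449,251). There are three rest-block candidates: (126,340), (224,304) and (324,357). The one at (224,304) looks smallest. I'll measure them and enlarge the picture.

Run:
```python
from h import *
z=np.load("/tmp/top1.npz");i,d=z["i"],z["d"]
a=cv2.resize(i[120:285,365:530],None,fx=3.5,fy=3.5,interpolation=cv2.INTER_CUBIC)
save("crop1.png",a)
a=cv2.resize(i[260:400,80:380],None,fx=2.6,fy=2.6,interpolation=cv2.INTER_CUBIC)
save("crop2.png",a)
for n in ["top","side"]:
  arm.get_image(n)
  for l in ["rest_floor","knob","objective_blue","objective_green"]:
    for m in arm.masks_of(n,l)[:4]:
        print(n,l,round(m["conf"],2),np.round(m["rect"],1),m["pixels"].sum())
```

```text
top rest_floor 0.94 [323.5 357.6  71.7  70.2] 4918
top rest_floor 0.69 [129.  340.6  75.   70. ] 4952
top knob 0.88 [441.2 225.  118.   86. ] 4783
top objective_green 0.66 [448.2 250.9  24.2  15.5] 309
side rest_floor 0.78 [241.1 282.2  63.1  58.2] 3187
side rest_floor 0.73 [281.9 219.6  45.2  36. ] 1515
side rest_floor 0.68 [254.4 170.4  49.9  40.3] 1924
side knob 0.7 [372.5 368.2  98.  106.6] 4222
side objective_green 0.89 [338.8 356.3  14.9  26.8] 345
```

Run:
```python
from h import *
z=np.load("/tmp/top1.npz");i,d=z["i"],z["d"]
hsv=cv2.cvtColor(i,cv2.COLOR_RGB2HSV)
# blocks: wood tops by depth height
vv,uu=np.mgrid[:480,:640]
P=back("top",uu.astype(float),vv.astype(float),d)
m=((P[...,2]>0.015)&(P[...,2]<0.03)&(d>0)).astype(np.uint8)
m=cv2.morphologyEx(m,cv2.MORPH_OPEN,np.ones((3,3)))
n,l,s,c=cv2.connectedComponentsWithStats(m)
for k in range(1,n):
    if s[k,4]>300:
        ys,xs=np.where(l==k);Q=P[ys,xs]
        r=cv2.minAreaRect((Q[:,:2]*1000).astype(np.float32));print(c[k].round(),s[k,4],r,Q[:,2].mean())
# table z
print("table z",np.median(P[420:470,100:250,2]))
kn=P[185:208,443:468]
print(np.round(P[188:206:2,446:468:2,2],3))
```

```text
[223. 106.] 697 ((853.8717651367188, 358.8959655761719), (163.4834442138672, 146.9053955078125), 8.502099990844727) 0.024294534177745016
[444. 237.] 3129 ((561.0043334960938, -126.75118255615234), (119.91594696044922, 204.12498474121094), 17.54696273803711) 0.025740946556511126
[224. 304.] 1856 ((422.68798828125, 295.0330810546875), (101.6063461303711, 100.80619812011719), 81.98838806152344) 0.02196703404597454
[594. 373.] 577 ((306.1431579589844, -423.67547607421875), (100.90138244628906, 25.580711364746094), 62.82158279418945) 0.02302006055738859
table z 0.0001354989829289721
[[0.11  0.131 0.139 0.142 0.138 0.137 0.136 0.14  0.137 0.141 0.023]
 [0.116 0.128 0.138 0.139 0.136 0.142 0.139 0.137 0.139 0.134 0.027]
 [0.117 0.129 0.138 0.136 0.141 0.141 0.133 0.141 0.141 0.137 0.031]
 [0.115 1.187 0.139 0.139 0.137 0.141 0.143 0.14  0.14  0.136 0.024]
 [0.115 0.129 0.139 0.139 0.138 0.139 0.139 0.138 0.141 0.14  0.025]
 [0.111 0.127 0.134 0.135 0.138 0.141 0.138 0.14  0.137 0.134 0.028]
 [0.117 0.126 0.137 0.136 0.134 0.136 0.137 0.138 0.138 0.138 0.024]
 [0.118 0.126 0.128 0.131 0.13  0.135 0.133 0.127 0.134 0.13  0.025]
 [0.105 0.114 0.114 0.114 0.117 0.114 0.116 0.117 0.118 0.025 0.026]]
```

View pics/crop1.png

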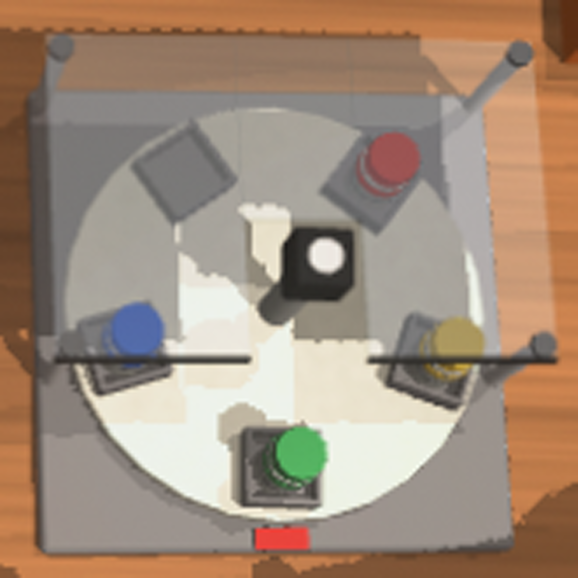

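View pics/crop2.png

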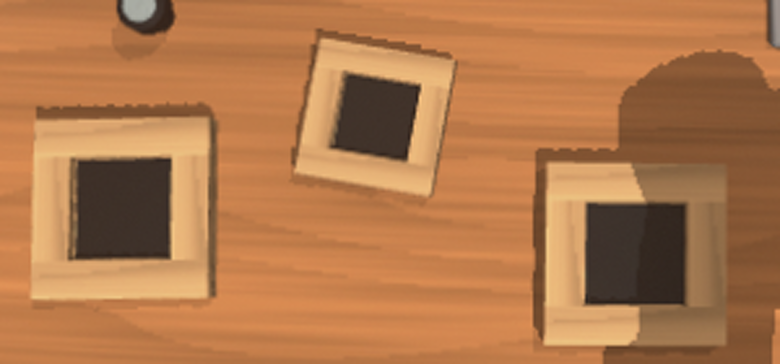

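The crop confirms that (224,304) is the smallest block: its top measures 101 mm, against about 125 mm for the others. The red mark is at the bottom of the carousel. Blue is at the left under the roof and green is at the front. Next I'll get the axis, angles and front direction.

Run:
```python
from h import *
from scipy.optimize import least_squares
for n in ["top","side"]:
    z=np.load(f"/tmp/{n}1.npz");i,d=z["i"],z["d"]
    hsv=cv2.cvtColor(i,cv2.COLOR_RGB2HSV)
    vv,uu=np.mgrid[:480,:640].astype(float)
    P=back(n,uu,vv,d)
    near=np.hypot(P[...,0]-0.58,P[...,1]+0.13)<0.04
    near&=(abs(P[...,2]-.138)<.008)
    nn=cv2.morphologyEx(near.astype(np.uint8),cv2.MORPH_OPEN,np.ones((3,3)))
    ys,xs=np.where(nn>0);Q=onz(n,xs.astype(float),ys.astype(float),.138)
    r=cv2.minAreaRect((Q[:,:2]*1000).astype(np.float32));print(n,"knob top",r,len(xs),xs.mean(),ys.mean())
    # white spot
    if n=="top":
        w=(np.hypot(uu-455,vv-195)<14)&(i.min(2)>150)&near
        ys,xs=np.where(w);print("white",onz(n,xs.mean(),ys.mean(),.138),xs.mean(),ys.mean())
    reg=(uu>360)&(uu<530)&(vv>120)&(vv<290) if n=="top" else (uu>305)&(uu<480)&(vv>280)&(vv<440)
    for nm,lo,hi in [("blue",105,130),("green",50,80),("yellow",20,32),("red",170,180),("red0",0,6)]:
        mk=reg&(hsv[...,0]>=lo)&(hsv[...,0]<=hi)&(hsv[...,1]>(70))&(hsv[...,2]>60)
        k,l,s,c=cv2.connectedComponentsWithStats(mk.astype(np.uint8))
        for j in range(1,k):
            if s[j,4]>25: print(n,nm,s[j],c[j].round(1),"z83",onz(n,c[j][0],c[j][1],.08).round(4),"z12",onz(n,c[j][0],c[j][1],.012).round(4))
    # foot by depth
    if n=="top":
        for (x,y) in [(42,548),(510,548),(30,95),(40,300),(500,400)]:
            print("foot",onz(n,365+x/3.5,120+y/3.5,.012))
```

```text
top knob top ((611.9381713867188, -123.19922637939453), (11.07832145690918, 29.76146125793457), 2.223497152328491) 102 457.79411764705884 198.88235294117646
white [ 0.61755213 -0.12533144  0.138     ] 458.15384615384613 196.0
top blue [395 207  17  15 192] [403.6 214. ] z83 [ 0.5951 -0.0363  0.08  ] z12 [ 0.6118 -0.0475  0.012 ]
top green [443 242  15  16 196] [450.  249.4] z83 [ 0.531  -0.1229  0.08  ] z12 [ 0.5437 -0.1395  0.012 ]
top yellow [486 211  17  18 198] [494.6 218.9] z83 [ 0.592  -0.2097  0.08  ] z12 [ 0.6085 -0.2316  0.012 ]
top red0 [470 158  15  14 155] [477.4 164.4] z83 [ 0.6981 -0.1796  0.08  ] z12 [ 0.7212 -0.1997  0.012 ]
top red0 [438 270  16   8 111] [445.5 273.5] z83 [ 0.4858 -0.1139  0.08  ] z12 [ 0.4958 -0.13    0.012 ]
foot [0.48604857 0.00415909 0.012     ]
foot [ 0.49318851 -0.26107919  0.012     ]
foot [0.74847412 0.01298854 0.012     ]
foot [0.62678597 0.00647318 0.012     ]
foot [ 0.57803322 -0.25796065  0.012     ]
side knob top ((615.249755859375, -128.47825622558594), (29.183622360229492, 9.054028511047363), 82.55740356445312) 72 382.44444444444446 334.3888888888889
side blue [359 304  15  15 173] [366.5 311.4] z83 [ 0.5984 -0.0411  0.08  ] z12 [0.6062 0.0024 0.012 ]
side blue [359 318  15   5  33] [365.9 320.4] z83 [ 0.5949 -0.0619  0.08  ] z12 [ 0.6024 -0.02    0.012 ]
side green [331 345  16  19 221] [338.2 353.3] z83 [ 0.5347 -0.1299  0.08  ] z12 [ 0.5377 -0.0931  0.012 ]
side yellow [368 385  17  20 242] [376.2 393.9] z83 [ 0.5961 -0.2161  0.08  ] z12 [ 0.6037 -0.1859  0.012 ]
side red0 [317 364   8  15 107] [320.4 371. ] z83 [ 0.4991 -0.1637  0.08  ] z12 [ 0.4994 -0.1295  0.012 ]
side red0 [423 364  16  17 208] [430.2 372.3] z83 [ 0.7003 -0.1821  0.08  ] z12 [ 0.7158 -0.1492  0.012 ]
```

```bash
cat >> h.py <<'E'
def go(pos,yaw,o=None):
    "tool-frame shift and turn from measured pose to tcp pos, pointing down with tool x at yaw deg"
    o=o or arm.observe(); Rt=R.from_rotvec(o["ee_rot"])
    c,s=np.cos(np.radians(yaw)),np.sin(np.radians(yaw))
    Rd=R.from_matrix(np.array([[c,s,0],[s,-c,0],[0,0,-1.]]))
    dp=Rt.inv().apply(np.array(pos)-o["position"]); dr=(Rt.inv()*Rd).as_rotvec(degrees=True)
    x=Rt.as_matrix()[:,0]
    print("yaw now",np.degrees(np.arctan2(x[1],x[0])).round(2),"tcp",np.round(o["position"],4),"shift",dp.round(4),"turn",dr.round(2),"clock",round(o["clock"],2),"j",np.round(o["joints"],2))
E
python3 - <<'E'
from h import *
from scipy.optimize import least_squares
C=np.array([[.5967,-.0387],[.5328,-.1264],[.5940,-.2129],[.6992,-.1808]]) # mean of both cams
ang=np.radians([72,0,-72,-144])
def f(p):
    a=ang*-1+p[2]
    return (p[:2]-0.092*np.stack([np.cos(a),np.sin(a)],1)-C).ravel()
r=least_squares(f,[.62,-.125,0]);print(r.x,np.degrees(r.x[2]),(r.fun*1000).round(1))
p=arm.camera_params("wrist");print(np.round(p["mount"],3),p["fovy"])
go([0.55,-0.126,0.32],91.5); go([0.55,-0.126,0.32],1.5)
E
```

```text
[ 0.62438911 -0.12632906 -0.00793745] -0.4547825448490026 [-0.   0.1 -0.4  0.8  1.3 -0.7 -0.8 -0.2]
[[ 0.    -0.966 -0.259  0.069]
 [ 1.     0.     0.001 -0.   ]
 [-0.001 -0.259  0.966 -0.157]
 [ 0.     0.     0.     1.   ]] 71.65110158746236
yaw now 21.7 tcp [ 0.2311 -0.5807  0.2268] shift [ 0.4644 -0.3046 -0.0933] turn [ 1.00e-02  0.00e+00 -6.98e+01] clock 0.6 j [ 1.09  0.43  0.02  1.57 -0.01  1.13 -0.08]
yaw now 21.7 tcp [ 0.2311 -0.5807  0.2268] shift [ 0.4644 -0.3046 -0.0933] turn [ 1.00e-02 -0.00e+00  2.02e+01] clock 0.6 j [ 1.09  0.43  0.02  1.57 -0.01  1.13 -0.08]
```

```bash
python3 -m pendant '[[[0.0464,-0.0305,-0.0093],[0,0,0],0.0918],[[0.0464,-0.0305,-0.0093],[0,0,0],0.0918],[[0.0464,-0.0305,-0.0093],[0,0,0],0.0918],[[0.0464,-0.0305,-0.0093],[0,0,0],0.0918],[[0.0464,-0.0305,-0.0093],[0,0,0],0.0918],[[0.0464,-0.0305,-0.0093],[0,0,0],0.0918],[[0.0464,-0.0305,-0.0093],[0,0,0],0.0918],[[0.0464,-0.0305,-0.0093],[0,0,0],0.0918],[[0.0464,-0.0305,-0.0093],[0,0,0],0.0918],[[0.0464,-0.0305,-0.0093],[0,0,0],0.0918]]' 20
python3 - <<'E'
from h import *
go([0.60,-0.12,0.30],91.5)
E
```

```text
clock: 1.85
position: [0.5503, -0.1243, 0.3203]
ee_rot: [3.085, 0.591, 0.001]
force: [0.3, -0.8, -0.1]
width: 0.997
yaw now 21.68 tcp [ 0.5503 -0.1243  0.3203] shift [0.0478 0.0144 0.0203] turn [ 3.000e-02  0.000e+00 -6.982e+01] clock 1.85 j [ 0.3   0.29 -0.23  1.56  0.07  1.3  -1.13]
```

```bash
python3 -m pendant '[[[0.0478,0.0144,0.0203],[0,0,-10],0.0918],[[0,0,0],[0,0,-10],0.0918],[[0,0,0],[0,0,-10],0.0918],[[0,0,0],[0,0,-10],0.0918],[[0,0,0],[0,0,-10],0.0918],[[0,0,0],[0,0,-10],0.0918],[[0,0,0],[0,0,-9.8],0.0918],[[0,0,0],[0,0,0],0.0918]]'
python3 - <<'E'
from h import *
go([0.6244,-0.1263,0.30],91.5)
o=arm.observe();i,d=arm.get_image("wrist");save("w1.png",i);np.savez("/tmp/w1.npz",i=i,d=d,**{k:np.array(o[k]) for k in("position","ee_rot")})
E
```

```text
clock: 2.85
position: [0.5991, -0.1217, 0.2994]
ee_rot: [-2.194, -2.249, -0.0]
force: [-0.7, -0.9, 0.6]
width: 0.998
yaw now 91.42 tcp [ 0.5991 -0.1217  0.2994] shift [-0.0052  0.0251 -0.0006] turn [-0.01 -0.01 -0.08] clock 2.85 j [ 0.43  0.41 -0.47  1.47  0.19  1.31 -0.03]
```

View pics/w1.png

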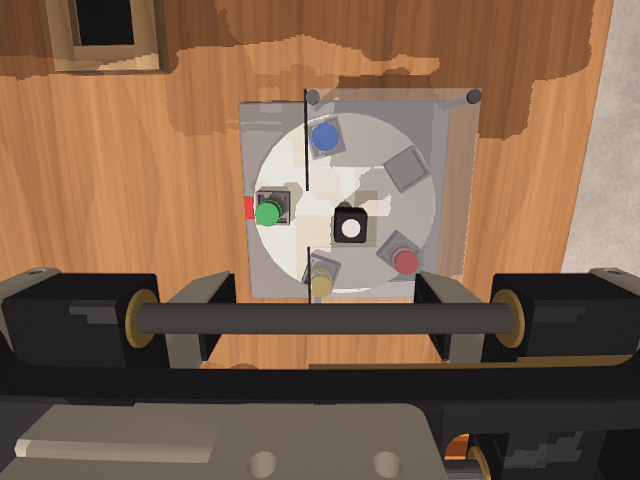

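The wrist view shows the knob square to the image at (350,225), with the white spot on its top. Blue is at (325,137) and green at the front (268,213). The slot runs between the two black edges.

Run:
```python
from h import *
z=np.load("/tmp/w1.npz");i,d=z["i"],z["d"];o={"position":z["position"],"ee_rot":z["ee_rot"]}
save("w1c.png",cv2.resize(i[195:255,315:385],None,fx=8,fy=8,interpolation=cv2.INTER_CUBIC))
vv,uu=np.mgrid[:480,:640].astype(float)
P=back("wrist",uu,vv,d,o)
reg=(np.hypot(uu-350,vv-225)<32)&(abs(P[...,2]-.138)<.006)
m=cv2.morphologyEx(reg.astype(np.uint8),cv2.MORPH_OPEN,np.ones((3,3)))
ys,xs=np.where(m>0);print(len(xs),"zmean",P[ys,xs,2].mean())
Q=onz("wrist",xs.astype(float),ys.astype(float),.138,o)
print(cv2.minAreaRect((Q[:,:2]*1000).astype(np.float32)))
hsv=cv2.cvtColor(i,cv2.COLOR_RGB2HSV)
rg=(uu>235)&(uu<480)&(vv>90)&(vv<298)
for nm,lo,hi in [("blue",105,130),("green",50,80),("yellow",20,32),("red0",0,6)]:
    mk=rg&(hsv[...,0]>=lo)&(hsv[...,0]<=hi)&(hsv[...,1]>90)&(hsv[...,2]>60)
    k,l,s,c=cv2.connectedComponentsWithStats(mk.astype(np.uint8))
    for j in range(1,k):
        if s[j,4]>60: print(nm,s[j],"z83",onz("wrist",c[j][0],c[j][1],.083,o).round(4),"z12",onz("wrist",c[j][0],c[j][1],.012,o).round(4))
```

```text
1015 zmean 0.13745384916048223
((624.4401245117188, -124.00740051269531), (32.171382904052734, 31.233064651489258), 1.453993320465088)
blue [312 124  26  27 546] z83 [ 0.5967 -0.0375  0.083 ] z12 [ 0.5966 -0.0347  0.012 ]
green [255 201  25  25 479] z83 [ 0.5335 -0.1232  0.083 ] z12 [ 0.5214 -0.1366  0.012 ]
yellow [311 273  21  25 411] z83 [ 0.5962 -0.2097  0.083 ] z12 [ 0.596  -0.2395  0.012 ]
red0 [244 197  11  23 209] z83 [ 0.5125 -0.1174  0.083 ] z12 [ 0.4964 -0.1298  0.012 ]
red0 [394 250  25  25 421] z83 [ 0.6978 -0.1786  0.083 ] z12 [ 0.7169 -0.2026  0.012 ]
```

View pics/w1c.png

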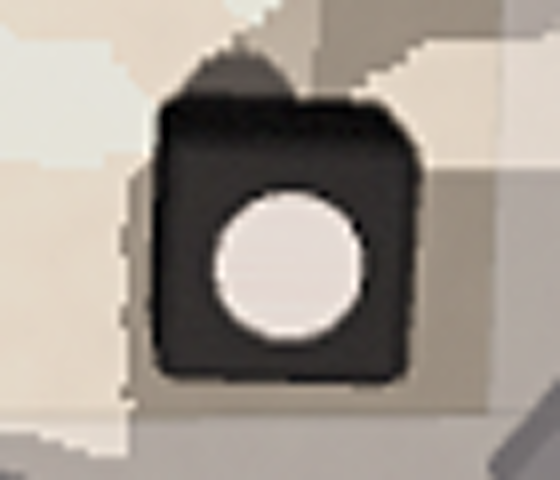

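Run:
```python
from h import *
from scipy.optimize import least_squares
C=np.array([[.5967,-.0375],[.5335,-.1232],[.5962,-.2097],[.6978,-.1786]])
ang=-np.radians([72,0,-72,-144])
def f(p):
    a=ang+p[2]
    return (p[:2]-0.092*np.stack([np.cos(a),np.sin(a)],1)-C).ravel()
r=least_squares(f,[.62,-.125,0]);print(r.x[:2],np.degrees(r.x[2]),(r.fun*1000).round(1))
z=np.load("/tmp/w1.npz");i,d=z["i"],z["d"];o={"position":z["position"],"ee_rot":z["ee_rot"]}
# tray outlines: green's tray at z .043, foot front edge
for nm,u,v in [("foot TL",240,101),("foot BL",251,297),("tray g TL",257,191),("tray g TR",289,191),("tray g BR",290,223)]:
    print(nm,onz("wrist",float(u),float(v),.012 if "foot" in nm else .043,o).round(4))
save("w1d.png",cv2.resize(i[90:305,235:345],None,fx=2.7,fy=2.7,interpolation=cv2.INTER_CUBIC))
go([0.6244,-0.1242,0.106],91.5)
```

```text
[ 0.62475548 -0.12386699] -0.4178308492955134 [ 0.3  1.3 -0.7  0.  -0.5 -1.5  1.   0.1]
foot TL [0.4895 0.0059 0.012 ]
foot BL [ 0.4952 -0.2609  0.012 ]
tray g TL [ 0.5145 -0.1029  0.043 ]
tray g TR [ 0.5543 -0.1019  0.043 ]
tray g BR [ 0.5555 -0.1425  0.043 ]
yaw now 91.27 tcp [ 0.5992 -0.1216  0.2994] shift [-0.0032  0.0252  0.1934] turn [ 0.   -0.01 -0.23] clock 2.9 j [ 0.43  0.41 -0.47  1.47  0.19  1.31 -0.03]
```

View pics/w1d.png

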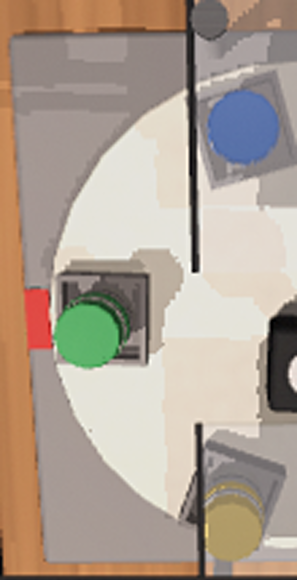

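```bash
python3 -m pendant '[[[-0.0032,0.0252,0.01],[0,0,-0.2],0.08],[[0,0,0.045],[0,0,0],0.08],[[0,0,0.045],[0,0,0],0.08],[[0,0,0.035],[0,0,0],0.08],[[0,0,0],[0,0,0],0.08]]'
python3 - <<'E'
from h import *
go([0.6244,-0.1242,0.106],91.5)
o=arm.observe();i,d=arm.get_image("wrist");save("w2.png",i)
E
```

```text
clock: 3.52
position: [0.6226, -0.1241, 0.1619]
ee_rot: [-2.189, -2.248, 0.005]
force: [0.2, 0.0, 1.1]
width: 0.87
yaw now 91.53 tcp [ 0.6226 -0.1241  0.1619] shift [-0.0002  0.0021  0.0559] turn [-0.3  -0.03  0.03] clock 3.52 j [ 0.4   0.55 -0.44  1.59  0.26  1.06 -0.08]
```

View pics/w2.png

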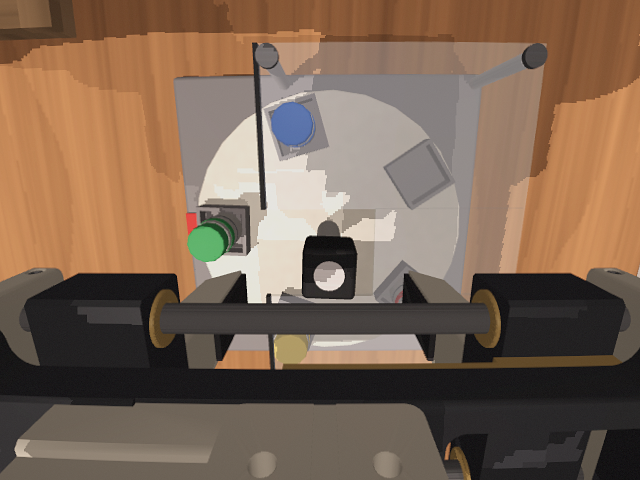

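The knob (329,268) lies midway between the fingers (242 to 408). I'll descend and grip it.

```bash
python3 -m pendant '[[[0,0.001,0.028],[0,0,0],0.08],[[0,0.001,0.027],[0,0,0],0.08],[[0,0,0],[0,0,0],0.08],[[0,0,0],[0,0,0],0.02],[[0,0,0],[0,0,0],0.02],[[0,0,0],[0,0,0],0.02],[[0,0,0],[0,0,0],0.02],[[0,0,0],[0,0,0],0.02],[[0,0,0],[0,0,0],0.02]]' 25
python3 - <<'E'
from h import *
go([0.6244,-0.1242,0.106],91.5)
E
```

```text
clock: 4.7
position: [0.625, -0.1241, 0.1093]
ee_rot: [-2.187, -2.253, 0.004]
force: [-5.0, -0.2, 4.6]
width: 0.348
yaw now 91.69 tcp [ 0.625  -0.1241  0.1093] shift [-0.0001 -0.0006  0.0033] turn [-0.17  0.02  0.19] clock 4.7 j [ 0.39  0.61 -0.42  1.64  0.29  0.96 -0.11]
```

```bash
python3 -m pendant '[[[0,0,0],[0,0,-3],0.02],[[0,0,0],[0,0,-6],0.02],[[0,0,0],[0,0,-7],0.02],[[0,0,0],[0,0,-7],0.02],[[0,0,0],[0,0,-7],0.02],[[0,0,0],[0,0,-7],0.02]]'
python3 - <<'E'
from h import *
go([0.6244,-0.1242,0.106],165)
o=arm.observe();print(o["force"],o["ft_torque"])
i,d=arm.get_image("wrist");save("w3.png",i)
E
```

```text
clock: 5.45
position: [0.6246, -0.1243, 0.1094]
ee_rot: [-1.353, -2.832, 0.004]
force: [-7.6, -0.9, 5.8]
width: 0.348
yaw now 128.91 tcp [ 0.6246 -0.1243  0.1094] shift [ 0.0002 -0.0001  0.0034] turn [ -0.15  -0.15 -36.09] clock 5.45 j [ 0.49  0.64 -0.59  1.63  0.41  1.    0.45]
[-7.63652935 -0.90694367  5.82052013] [-0.14706511  1.5313642  -0.07253013]
```

View pics/w3.png

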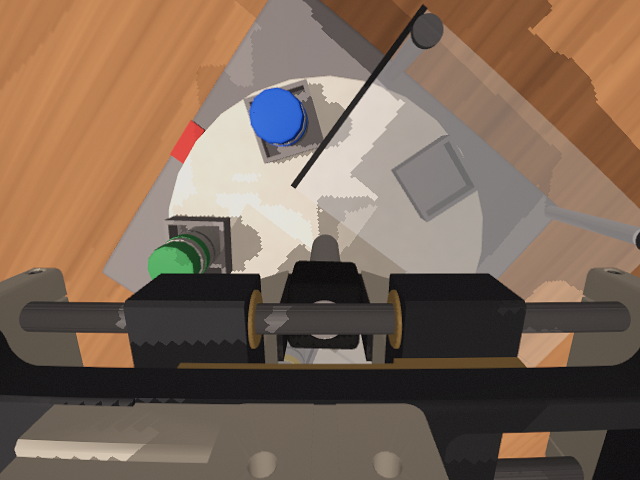

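Blue (277,117) has come out from under the roof edge and is moving towards the red mark (187,143). I'll turn the remaining ~36°.

```bash
python3 -m pendant '[[[0,0,0],[0,0,-6],0.02],[[0,0,0],[0,0,-7],0.02],[[0,0,0],[0,0,-7],0.02],[[0,0,0],[0,0,-7],0.02],[[0,0,0],[0,0,-6],0.02],[[0,0,0],[0,0,-3.2],0.02],[[0,0,0],[0,0,0],0.02]]'
python3 - <<'E'
from h import *
go([0.6244,-0.1242,0.106],165.2)
o=arm.observe();print(o["force"],o["ft_torque"])
i,d=arm.get_image("wrist");save("w4.png",i);np.savez("/tmp/w4.npz",i=i,d=d,**{k:np.array(o[k]) for k in("position","ee_rot")})
i,d=arm.get_image("side");save("side2.png",i)
E
```

```text
clock: 6.38
position: [0.6247, -0.1248, 0.1094]
ee_rot: [-0.412, -3.111, 0.003]
force: [-8.9, -1.3, 7.7]
width: 0.348
yaw now 164.92 tcp [ 0.6247 -0.1248  0.1094] shift [0.0004 0.0005 0.0034] turn [-0.12 -0.17 -0.28] clock 6.38 j [ 0.58  0.68 -0.74  1.62  0.52  1.04  0.99]
[-8.90358764 -1.29703955  7.67637482] [-0.32841788  1.4679848  -0.01124728]
```

View pics/w4.png

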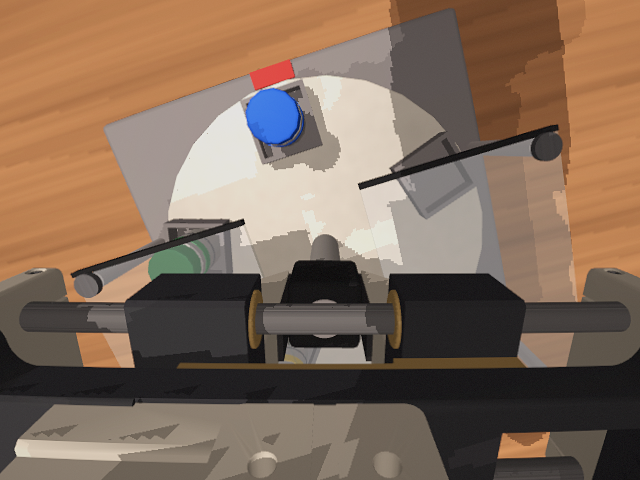

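Run:
```python
from h import *
z=np.load("/tmp/w4.npz");i,d=z["i"],z["d"];o={"position":z["position"],"ee_rot":z["ee_rot"]}
f=lambda u,v,zz:onz("wrist",float(u),float(v),zz,o)[:2]
a,b=f(104,127,.012),f(454,9,.012);print("foot",a,b,"front yaw",np.degrees(np.arctan2(-(b-a)[0],(b-a)[1])), (a+b)/2)
print("red mark",f(272,74,.012),f(274,76,.012))
hsv=cv2.cvtColor(i,cv2.COLOR_RGB2HSV);vv,uu=np.mgrid[:480,:640]
mk=(hsv[...,0]>=105)&(hsv[...,0]<=130)&(hsv[...,1]>130)&(hsv[...,2]>150)&(vv<180)&(uu>200)&(uu<350)
print("blue cap",uu[mk].mean(),vv[mk].mean(),f(uu[mk].mean(),vv[mk].mean(),.083))
save("w4c.png",cv2.resize(i[55:185,215:345],None,fx=5,fy=5,interpolation=cv2.INTER_CUBIC)[:600])
```

```text
foot [ 0.49681083 -0.26063939] [0.48846316 0.00320529] front yaw 1.812153596306826 [ 0.492637   -0.12871705]
red mark [ 0.49626978 -0.1290624 ] [ 0.49790807 -0.12807903]
blue cap 271.8780918727915 115.60247349823321 [ 0.53286863 -0.12875087]
```

View pics/w4c.png

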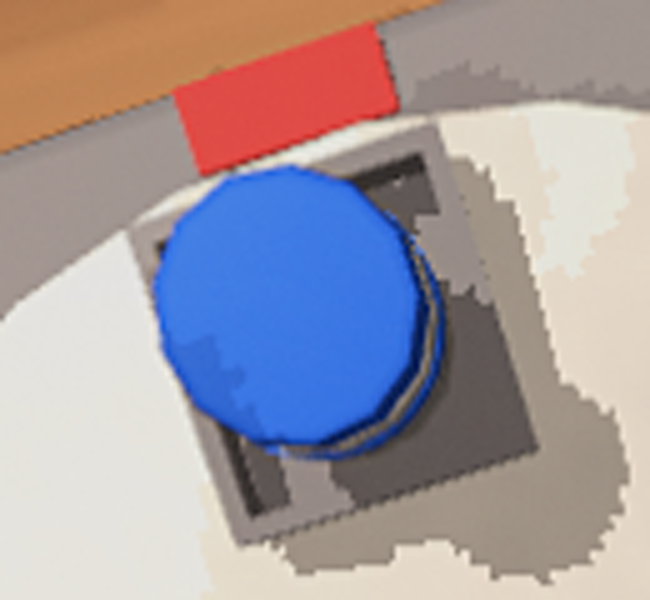

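Run:
```python
from h import *
z=np.load("/tmp/w4.npz");o={"position":z["position"],"ee_rot":z["ee_rot"]}
c=np.array([(130,228),(435,125),(537,447),(240,547)])/5+[215,55]
W=onz("wrist",c[:,0],c[:,1],.043,o)[:,:2];print(W.round(4),W.mean(0))
for k in range(4):
    e=W[(k+1)%4]-W[k];print(np.hypot(*e).round(4),np.degrees(np.arctan2(e[1],e[0])).round(2))
ax=np.array([.6246,-.1243]);v=ax-W.mean(0);print(np.hypot(*v),np.degrees(np.arctan2(v[1],v[0])))
```

```text
[[ 0.5135 -0.1499]
 [ 0.5121 -0.1092]
 [ 0.553  -0.1071]
 [ 0.555  -0.1483]] [ 0.53339279 -0.12863844]
0.0406 92.01
0.0409 2.97
0.0412 -87.15
0.0415 -177.86
0.09131033093326905 2.7233280141102867
```

Blue's tray is at the red mark, about 1° past it. I'll trim that, release and rise.

```bash
python3 -m pendant '[[[0,0,0],[0,0,0.8],0.02],[[0,0,0],[0,0,0],0.02],[[0,0,0],[0,0,0],0.07],[[0,0,0],[0,0,0],0.07],[[0,0,0],[0,0,0],0.07],[[0,0,-0.03],[0,0,0],0.07],[[0,0,-0.05],[0,0,0],0.07],[[0,0,-0.05],[0,0,-5],0.07],[[0,0,-0.03],[0,0,-8],0.07],[[0,0,0],[0,0,-4],0.07]]'
python3 - <<'E'
from h import *
go([0.533,-0.1275,0.25],181.6)
o=arm.observe();print(o["force"],o["ft_torque"])
E
```

```text
clock: 7.72
position: [0.6279, -0.1235, 0.2725]
ee_rot: [-0.035, 3.136, -0.001]
force: [0.2, -0.4, -0.5]
width: 0.761
yaw now -178.72 tcp [ 0.6279 -0.1235  0.2725] shift [ 0.0951 -0.0018  0.0221] turn [-0.03  0.28 -0.32] clock 7.72 j [ 0.64  0.57 -0.87  1.42  0.44  1.35  1.35]
[ 0.16713197 -0.35455576 -0.4962553 ] [ 0.13140947 -0.18266587 -0.01666861]
```

```bash
python3 -m pendant '[[[0.048,-0.001,0.011],[0,0,0],0.07],[[0.047,-0.001,0.011],[0,0.3,-0.3],0.07],[[0,0,0],[0,0,0],0.07],[[0,0,0],[0,0,0],0.07]]'
python3 - <<'E'
from h import *
go([0.533,-0.1275,0.25],181.6)
o=arm.observe();i,d=arm.get_image("wrist");save("w5.png",i);np.savez("/tmp/w5.npz",i=i,d=d,**{k:np.array(o[k]) for k in("position","ee_rot")})
E
```

```text
clock: 8.22
position: [0.5323, -0.128, 0.248]
ee_rot: [0.038, -3.138, 0.001]
force: [-0.6, -0.0, 0.2]
width: 0.762
yaw now -178.63 tcp [ 0.5323 -0.128   0.248 ] shift [-0.0008  0.0005 -0.002 ] turn [-0.02 -0.22 -0.23] clock 8.22 j [ 0.8   0.45 -0.93  1.68  0.38  1.21  1.38]
```

View pics/w5.png

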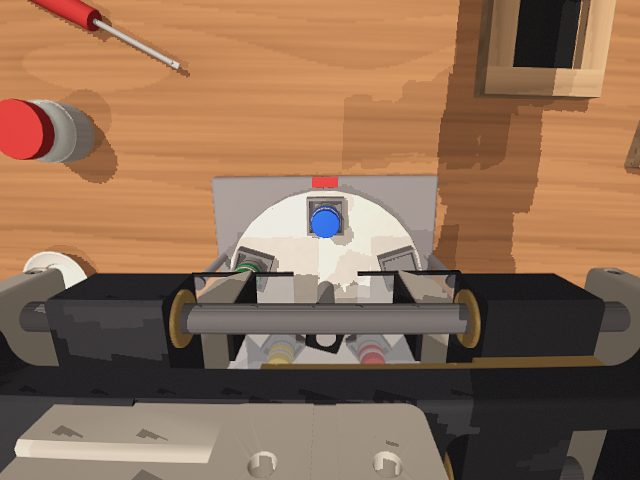

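The wrist view shows blue (325,222) in its tray, squarely under the red mark (325,182) and still standing. Green is at (255,265), with yellow and red behind it.

Run:
```python
from h import *
z=np.load("/tmp/w5.npz");i,d=z["i"],z["d"];o={"position":z["position"],"ee_rot":z["ee_rot"]}
f=lambda u,v,zz:onz("wrist",float(u),float(v),zz,o)[:2].round(4)
hsv=cv2.cvtColor(i,cv2.COLOR_RGB2HSV);vv,uu=np.mgrid[:480,:640]
mk=(hsv[...,0]>=105)&(hsv[...,0]<=130)&(hsv[...,1]>130)&(hsv[...,2]>60)&(vv<250)&(uu>290)&(uu<360)
print("blue",f(uu[mk].mean(),vv[mk].mean(),.080),mk.sum())
top=mk&(hsv[...,2]>180);print("top",f(uu[top].mean(),vv[top].mean(),.083),top.sum(),np.hypot(*0*np.zeros(2)))
ys,xs=np.where(mk);(c,r)=cv2.minEnclosingCircle(np.stack([xs,ys],1).astype(np.float32));print(c,r)
rm=((hsv[...,0]<=6)&(hsv[...,1]>130)&(vv>170)&(vv<195)&(uu>300)&(uu<350));print("red",f(uu[rm].mean(),vv[rm].mean(),.012))
print("foot",f(213,177,.012),f(437,176,.012))
save("w5c.png",cv2.resize(i[170:250,280:370],None,fx=6,fy=6,interpolation=cv2.INTER_CUBIC))
P=back("wrist",uu.astype(float),vv.astype(float),d,o);print("z",np.median(P[...,2][top]), np.median(P[top],0))
```

```text
blue [ 0.5313 -0.1277] 685
top [ 0.5318 -0.128 ] 610 0.0
(325.3655090332031, 221.3362579345703) 16.021318435668945
red [ 0.4968 -0.1294]
foot [ 0.4941 -0.2601] [0.4865 0.0024]
z 0.08234596070121245 [ 0.53207399 -0.12793045  0.08234596]
```

View pics/w5c.png

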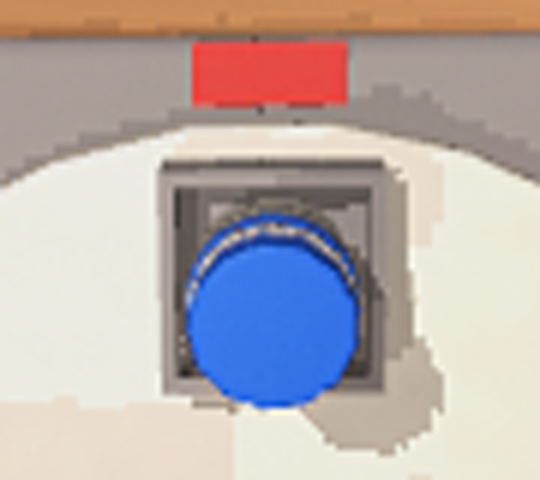

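```bash
python3 -m pendant '[[[0,0,0.04],[0,0,0],0.06],[[0,0,0.05],[0,0,0],0.06],[[0,0,0.05],[0,0,0],0.06],[[0,0,0.02],[0,0,0],0.06],[[0,0,0],[0,0,0],0.06]]' 20
python3 - <<'E'
from h import *
go([0.532,-0.128,0.048],181.5)
i,d=arm.get_image("wrist");save("w6.png",i)
i,d=arm.get_image("side");save("side3.png",i[200:460,250:500])
E
```

```text
clock: 8.9
position: [0.5311, -0.1273, 0.087]
ee_rot: [0.039, -3.135, -0.001]
force: [0.5, 0.3, 0.4]
width: 0.657
yaw now -178.57 tcp [ 0.5311 -0.1273  0.087 ] shift [-0.0011 -0.0007  0.039 ] turn [ 0.05 -0.36 -0.07] clock 8.9 j [ 0.71  0.61 -0.82  1.87  0.56  0.91  1.22]
```

View pics/w6.png

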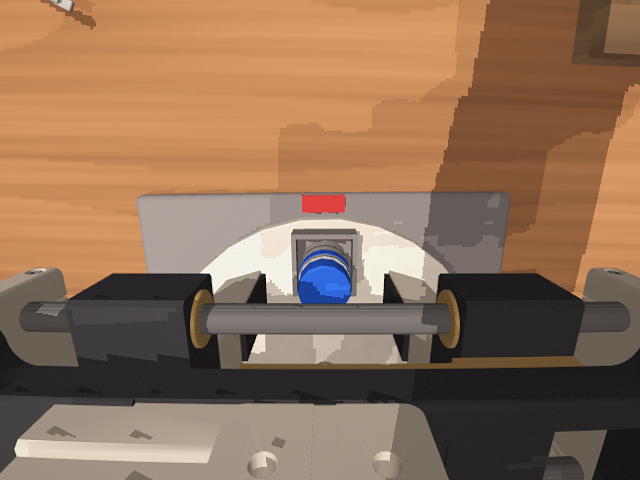

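View pics/side3.png

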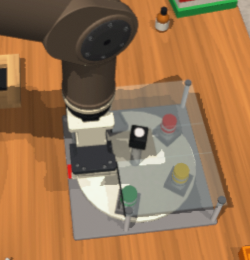

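Blue (325,280) is centred between the fingers. I'll go down and grip it.

```bash
python3 -m pendant '[[[-0.001,-0.0005,0.02],[0,-0.3,0],0.06],[[0,0,0.018],[0,0,0],0.06],[[0,0,0],[0,0,0],0.06],[[0,0,0],[0,0,0],0.02],[[0,0,0],[0,0,0],0.02],[[0,0,0],[0,0,0],0.02],[[0,0,0],[0,0,0],0.02],[[0,0,0],[0,0,0],0.02]]' 20
python3 - <<'E'
from h import *
go([0.532,-0.128,0.048],181.5)
i,d=arm.get_image("wrist");save("w7.png",i)
E
```

```text
clock: 10.0
position: [0.5318, -0.1283, 0.0497]
ee_rot: [-0.038, 3.141, -0.0]
force: [-0.7, -0.3, 4.6]
width: 0.321
yaw now -178.6 tcp [ 0.5318 -0.1283  0.0497] shift [-0.0002  0.0003  0.0017] turn [-0.01  0.03 -0.1 ] clock 10.0 j [ 0.68  0.66 -0.78  1.9   0.61  0.84  1.17]
```

View pics/w7.png

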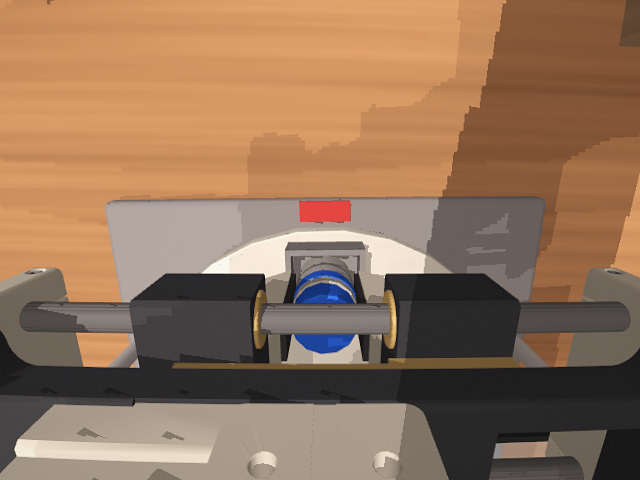

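Gripped at 29.5 mm. I'll lift it straight up.

```bash
python3 -m pendant '[[[0,0,-0.01],[0,0,0],0.02],[[0,0,-0.03],[0,0,0],0.02],[[0,0,-0.04],[0,0,0],0.02],[[0,0,-0.04],[0,0,0],0.02],[[0,0,0],[0,0,0],0.02]]' 20
python3 - <<'E'
from h import *
go([0.4227,0.295,0.16],181.5)
i,d=arm.get_image("wrist");save("w8.png",i)
E
```

```text
clock: 10.68
position: [0.5334, -0.1281, 0.1727]
ee_rot: [-0.038, 3.136, -0.002]
force: [0.5, 1.3, -1.3]
width: 0.32
yaw now -178.6 tcp [ 0.5334 -0.1281  0.1727] shift [0.1004 0.4256 0.0117] turn [-0.07  0.29 -0.1 ] clock 10.68 j [ 0.77  0.51 -0.89  1.78  0.46  1.06  1.31]
```

View pics/w8.png

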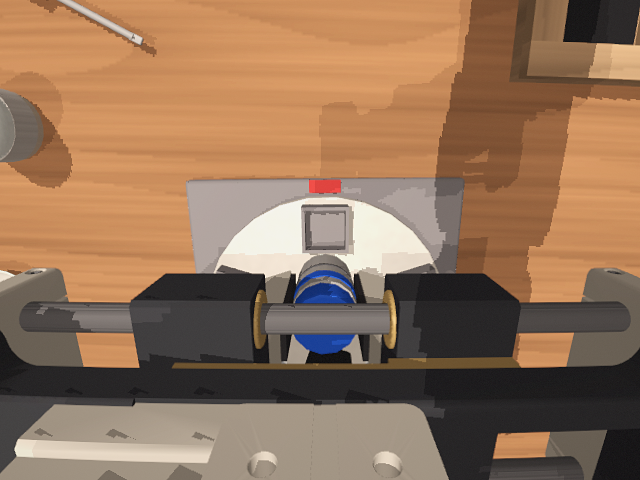

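The tray at (326,228) is empty and blue is held upright in the jaws. I'll carry it to the rest block.

```bash
python3 -m pendant '[[[0.006,0.025,0],[0,0.1,0],0.02],[[0.012,0.05,0],[0,0.1,0],0.02],[[0.012,0.05,0],[0,0.1,0],0.02],[[0.012,0.05,0],[0,0,0],0.02],[[0.012,0.05,0],[0,0,0],0.02],[[0.012,0.05,0],[0,0,0],0.02],[[0.012,0.05,0],[0,0,0],0.02],[[0.012,0.05,0],[0,0,0],0.02],[[0.008,0.035,0],[0,0,0],0.02],[[0.002,0.0156,0],[0,0,0],0.02]]'; python3 -m pendant '[[[0,0,0],[0,0,0],0.02]]'
python3 - <<'E'
from h import *
go([0.4227,0.295,0.16],181.5)
o=arm.observe();i,d=arm.get_image("wrist");save("w9.png",i);np.savez("/tmp/w9.npz",i=i,d=d,**{k:np.array(o[k]) for k in("position","ee_rot")})
i,d=arm.get_image("side");save("side9.png",i);np.savez("/tmp/side9.npz",i=i,d=d)
E
```

```text
clock: 11.98
position: [0.4197, 0.2962, 0.1689]
ee_rot: [0.043, -3.134, 0.001]
force: [-0.4, -0.8, -1.2]
width: 0.323
clock: 12.1
position: [0.4208, 0.2948, 0.1691]
ee_rot: [0.041, -3.135, 0.001]
force: [0.1, -1.2, -1.7]
width: 0.318
yaw now -178.52 tcp [0.4208 0.2948 0.1691] shift [-0.0019  0.0002  0.0091] turn [-0.04 -0.37 -0.02] clock 12.1 j [-0.03  0.48 -0.93  1.86  0.44  1.03  0.46]
```

View pics/w9.png

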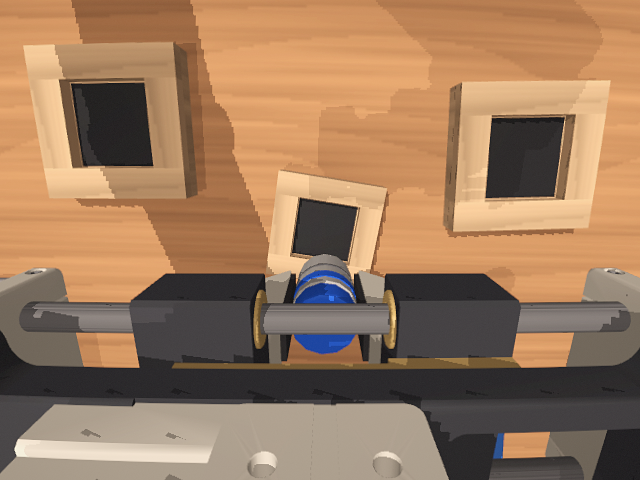

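View pics/side9.png

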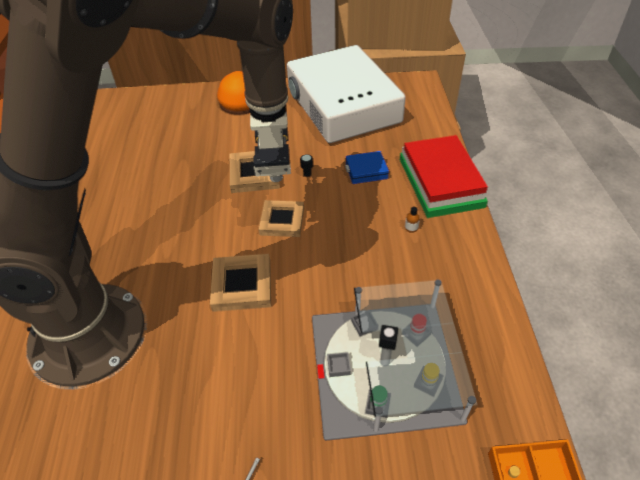

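Run:
```python
from h import *
z=np.load("/tmp/w9.npz");i,d=z["i"],z["d"];o={"position":z["position"],"ee_rot":z["ee_rot"]}
save("w9c.png",cv2.resize(i[160:275,260:395],None,fx=5,fy=5,interpolation=cv2.INTER_CUBIC))
f=lambda u,v,zz:onz("wrist",float(u),float(v),zz,o)[:2]
a,b=f(281,170,.022),f(387,188,.022);e=(b-a);print(np.hypot(*e),np.degrees(np.arctan2(e[1],e[0])));e/=np.hypot(*e)
n=np.array([e[1],-e[0]]);print("centre from outer",(a+b)/2+.05*n)
c=[f(299,196,.022),f(358,206,.022)];e=c[1]-c[0];print(np.hypot(*e),np.degrees(np.arctan2(e[1],e[0])));print((c[0]+c[1])/2+.029*n)
# top image with clean dark recess
t=np.load("/tmp/top1.npz")["i"];vv,uu=np.mgrid[:480,:640]
m=(t.max(2)<75)&(abs(uu-224)<24)&(abs(vv-304)<24)
ys,xs=np.where(m);Q=onz("top",xs.astype(float),ys.astype(float),.012);print("dark floor",cv2.minAreaRect((Q[:,:2]*1000).astype(np.float32)))
```

```text
0.0975806863603153 82.0140137364619
centre from outer [0.42422181 0.29532349]
0.0551340464739038 81.87475779797275
[0.42357696 0.29362712]
dark floor ((423.20281982421875, 294.22222900390625), (53.46704864501953, 53.800331115722656), 81.93406677246094)
```

View pics/w9c.png

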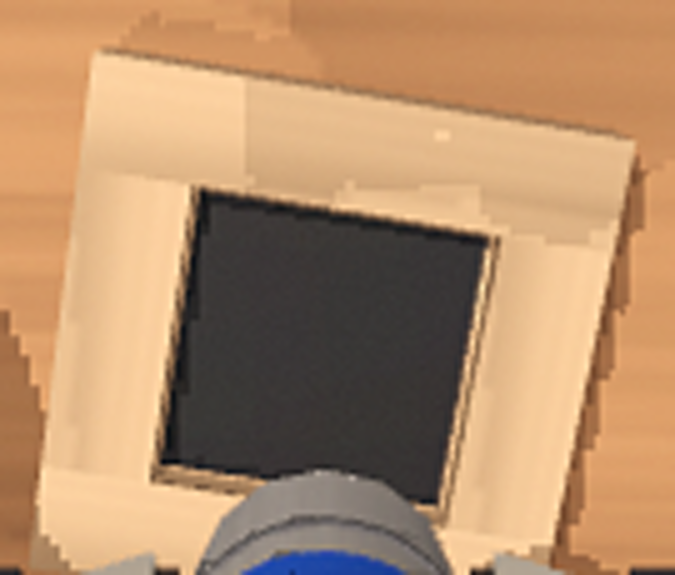

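```bash
python3 -m pendant '[[[-0.0028,-0.0002,0.02],[0,-0.3,0],0.02],[[0,0,0.04],[0,0,0],0.02],[[0,0,0.035],[0,0,0],0.02],[[0,0,0.02],[0,0,0],0.02],[[0,0,0],[0,0,0],0.02],[[0,0,0],[0,0,0],0.02]]'
python3 - <<'E'
from h import *
go([0.4236,0.2945,0.0327],181.5);print(arm.observe()["force"])
o=arm.observe();i,d=arm.get_image("wrist");save("w10.png",i[150:400,180:470])
E
```

```text
clock: 12.95
position: [0.4246, 0.2949, 0.0559]
ee_rot: [-0.038, 3.14, 0.001]
force: [-0.1, -0.3, 0.1]
width: 0.32
yaw now -178.63 tcp [0.4246 0.2949 0.0559] shift [ 0.0011 -0.0004  0.0232] turn [ 0.05  0.07 -0.13] clock 12.95 j [-0.13  0.62 -0.81  1.97  0.61  0.81  0.31]
[-0.05833259 -0.26958481  0.10546005]
```

View pics/w10.png

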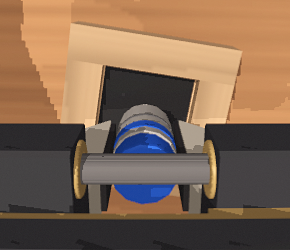

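```bash
python3 -m pendant '[[[0.001,-0.0004,0.01],[0,0,0],0.02],[[0,0,0.007],[0,0,0],0.02],[[0,0,0],[0,0,0],0.02],[[0,0,0],[0,0,0],0.02]]';python3 -m pendant '[[[0,0,0.002],[0,0,0],0.02],[[0,0,0],[0,0,0],0.02],[[0,0,0],[0,0,0],0.02]]'
```

```text
clock: 13.5
position: [0.4229, 0.2943, 0.0378]
ee_rot: [0.039, -3.141, -0.0]
force: [-1.0, 0.1, -0.5]
width: 0.322
clock: 13.88
position: [0.423, 0.2942, 0.0359]
ee_rot: [-0.038, 3.141, 0.0]
force: [0.5, -0.4, -1.3]
width: 0.324
```

```bash
python3 -m pendant '[[[0,0,0.0015],[0,0,0],0.02],[[0,0,0],[0,0,0],0.02],[[0,0,0],[0,0,0],0.02]]';python3 -m pendant '[[[0,0,0.001],[0,0,0],0.02],[[0,0,0],[0,0,0],0.02],[[0,0,0],[0,0,0],0.02]]'
```

```text
clock: 14.25
position: [0.4229, 0.2942, 0.0343]
ee_rot: [0.038, -3.141, 0.0]
force: [-0.4, 0.1, -1.7]
width: 0.323
clock: 14.62
position: [0.4229, 0.2942, 0.0333]
ee_rot: [0.038, -3.141, -0.0]
force: [-0.4, 0.1, -1.3]
width: 0.318
```

```bash
python3 -m pendant '[[[0,0,0.001],[0,0,0],0.02],[[0,0,0],[0,0,0],0.02],[[0,0,0],[0,0,0],0.02]]';python3 -m pendant '[[[0,0,0.0007],[0,0,0],0.02],[[0,0,0],[0,0,0],0.02],[[0,0,0],[0,0,0],0.02]]'
```

```text
clock: 15.0
position: [0.423, 0.2943, 0.0327]
ee_rot: [-0.038, 3.141, -0.0]
force: [-1.2, -1.2, 5.2]
width: 0.321
clock: 15.38
position: [0.4231, 0.2943, 0.0327]
ee_rot: [-0.038, 3.14, -0.0]
force: [-4.2, -3.2, 15.1]
width: 0.322
```

Contact at the expected height. I'll relieve the press, open and retreat straight up.

```bash
python3 -m pendant '[[[0,0,-0.0008],[0,0,0],0.02],[[0,0,0],[0,0,0],0.02],[[0,0,0],[0,0,0],0.035],[[0,0,0],[0,0,0],0.045],[[0,0,0],[0,0,0],0.06],[[0,0,0],[0,0,0],0.06],[[0,0,0],[0,0,0],0.06]]'
python3 - <<'E'
from h import *
print(arm.observe()["force"]);i,d=arm.get_image("wrist");save("w11.png",i[150:400,180:470])
E
```

```text
clock: 16.25
position: [0.4229, 0.2942, 0.0324]
ee_rot: [0.038, -3.141, 0.0]
force: [-0.5, -0.9, -0.4]
width: 0.652
[-0.51286852 -0.85861401 -0.40137834]
```

View pics/w11.png

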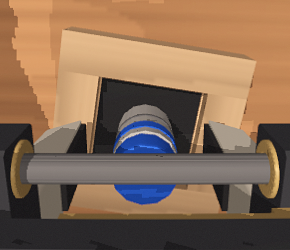

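The objective stands upright in the recess with the fingers clear of it. I'll go up and check.

```bash
python3 -m pendant '[[[0,0,-0.02],[0,0,0],0.06],[[0,0,-0.04],[0,0,0],0.06],[[0,0,-0.05],[0,0,0],0.06],[[0,0,-0.05],[0,0,0],0.06],[[0.05,0,-0.03],[0,0,0],0.06],[[0.05,0,0],[0,0,0],0.06],[[0,0,0],[0,0,0],0.06]]'
python3 - <<'E'
from h import *
o=arm.observe();i,d=arm.get_image("wrist");save("w12.png",i)
hsv=cv2.cvtColor(i,cv2.COLOR_RGB2HSV);vv,uu=np.mgrid[:480,:640]
mk=(hsv[...,0]>=105)&(hsv[...,0]<=130)&(hsv[...,1]>130)&(hsv[...,2]>60)
k,l,s,c=cv2.connectedComponentsWithStats(mk.astype(np.uint8))
for j in range(1,k):
    if s[j,4]>100: print(s[j],onz("wrist",c[j][0],c[j][1],.064,o))
i,d=arm.get_image("side");save("side12.png",i);i,d=arm.get_image("top");save("top12.png",i)
E
```

```text
clock: 17.18
position: [0.3196, 0.292, 0.224]
ee_rot: [-0.046, 3.139, -0.002]
force: [0.6, 0.8, -0.1]
width: 0.652
```

View pics/w12.png

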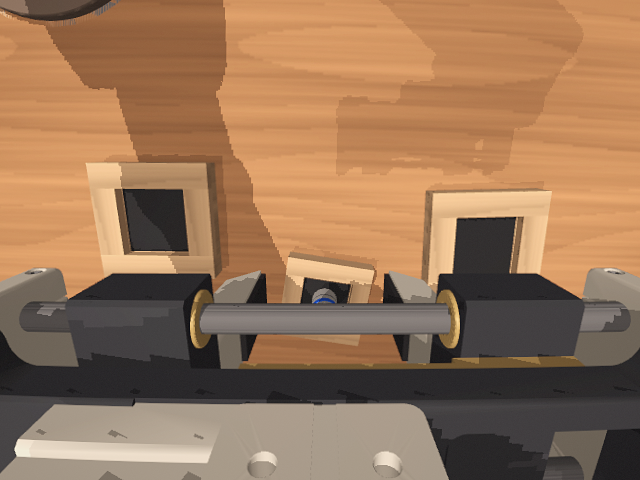

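View pics/side12.png

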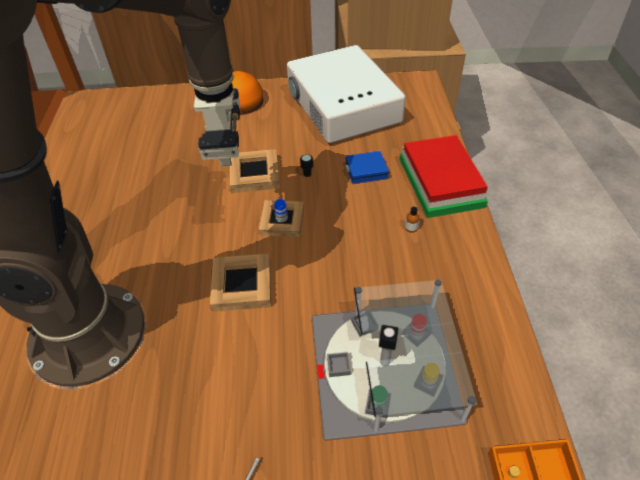

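View pics/top12.png

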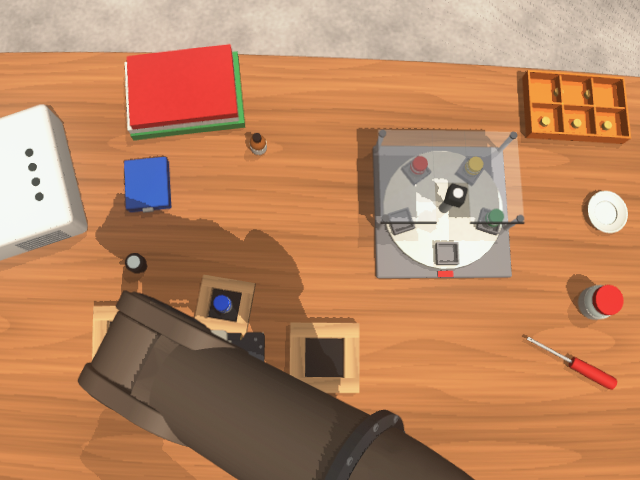

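The side view shows blue standing upright at (281,211) in the smallest block, and the top view shows it there at (223,304). Red, yellow and green stand in their trays, and the robot is clear of everything. I'll hand it in.

```bash
python3 -c "
from cell import arm
o=arm.observe();print(o['clock'],abs(o['dq']).max());print(arm.sign_off())"
```

```text
17.325 0.02339456740836867
the job is handed in; nothing more can be done
None
```

The blue objective now stands upright in the recess of the smallest rest block, and I handed the job in at about 17.3 s of the 48 s allowed.

- **Carousel:** I gripped the knob and turned it about 73° counter-clockwise, until blue in its tray was at the red mark. The tray was about 1° past the mark, so I trimmed it back 0.8°; a wrist picture then showed it square to the mark.
- **Transfer:** I gripped blue at about 29.5 mm, lifted it straight up and carried it to the block. I lowered it in small steps until it touched the floor at the expected height (about 15 N), eased the pressure and then let go.
- **Last checks:** The final side and top pictures show blue upright in the recess. Red, yellow and green are still standing in their trays, and the gripper is open and well clear.
- **Checks that failed or disagreed:** In the final wrist picture the gripper's crossbar hid most of the cap, so I got no position reading for blue after release. My estimates of the front direction differed by up to 1°, and those of the carousel axis by 2 to 3 mm.

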